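# Hold the ball tray over the balance while it is zeroed

### The arm

A 6-joint arm with a two-finger parallel gripper is mounted at the origin on the work surface. World frame = base frame: x ahead of the robot, y to its left, z up, the work surface at z = 0. Lengths are in m, angles in rad, forces in N, time in s.
With the tool pointing down it reaches from about 0.25 to 0.725 m from the base axis. Payload 4 kg.
Tool frame: the origin (TCP) lies midway between the tips of the shut fingers; the grasp point (between the pads) lies 19 mm behind it; z points along the fingers, y is the direction in which the jaws open and shut (so a half turn about z gives the same grasp; the last joint's range is limited). The gripper opens to 85 mm and grips with 20 to 120 N. Pads are 22 mm wide; open, the fingers measure 114 mm over their backs; the gripper's body (76 mm by 85 mm) begins 54 mm behind the grasp point. The pads swing forward as they close: fully open they stand 13 mm farther back than shut.
Start: joints at [1.256, 0.241, 0.005, 1.335, 0, 1.571], TCP at [0.155, 0.475, 0.231] pointing down, gripper open.
Joint ranges: [-2.72, 2.72], [-1.05, 1.87], [-1.09, 1.28], [-1.99, 2.15], [-1.42, 1.44], [-3.14, 3.14]. Speed limits (rad/s): [2.79, 2.79, 3.14, 3.14, 3.14, 3.14].

### API

Orientations are given as a unit quaternion [x, y, z, w].
In Python, from workcell import bot gives the robot as it stands.
- The arm moves only by the shell command python3 -m inch 'ROWS'. ROWS is JSON, a list of rows, each a list of 5 numbers: the shift along the tool's x, y, z scaled (see below), then the turn about the tool's z scaled (see below), then the closure, from 0 (fully open) to 1 (shut). A call has 1 to 10 rows; each row is the pose to reach, as a shift and turn from the pose commanded when the call began, along the tool's axes at that moment; what a row does not reach only later rows make up. The controller multiplies each number of a shift by 100 cm and each number of a turn by 120 degrees. A row lasts 1/8 s, in which the tool goes at most 62.5 mm and 10.7 degrees, less where a joint would pass 70% of its speed; a pose out of reach is approached as far as the arm can. A call with a number of a shift or a turn outside -1 to 1 is refused whole. A call with a gripper value outside its range is refused whole. The fingers move at their own pace and stop on an object; the grip force is fixed at half the most. Time passes only in rows, so rows that repeat a pose let the fingers close. It gives the time, the measured TCP pose, the force and the opening at its end, in the units of the state.
- bot.get_obs(): the state, without advancing time (a new reading comes with each control period).
- bot.camera(name): name is "scene" or "top"; returns the picture (480x640x3 uint8, red, green, blue); there is no depth.
- bot.calibration(name): a dict with "intrinsics" (3x3 intrinsics, pixels), "k1" (the pictures are not rectified: a ray, as slopes to the right and down, at radius r is drawn at 1 + k1 r^2 times it, then the intrinsics apply), "xyz" and "attitude" of the camera in the world. Camera axes: x right, y down, z forward; pixel columns grow to the right and rows downward; lengths in m; the calibration is good to about 2 mm. A picture is of the moment at which its call begins. calibration takes no time and is no camera call.
- bot.job_done(): hands the job in, once; it reports no verdict.
Trained networks look in the newest picture that a camera, given by its name, has taken for a name from the list of things; names that differ only in an ending like _2 or _b are one class to them, and where a whole thing is asked for, a point or a joint stands for the part that bears it (a point fixed in the world has none). Each returns a list of dicts, best first, with "score" (0 to 1); they miss things now and then, are a little off and sometimes report something else, mostly with a low value. They report only what shows in the picture. A call takes as long as a camera call.
- bot.masks_of(camera, target): "pixels" (480x640 bool, what is visible of it) and "extent" ([left, top, width, height] as shares, 0 to 1, of the picture: columns of its width, rows of its height, round what is visible of it).
- bot.spot_point(camera, target): "point" ([column, row] as shares, 0 to 1, of the picture: columns of its width, rows of its height: a listed point, or the origin of a listed thing).
The state is a dict: "clock": time; "joint_pos": joint angles; "joint_vel": joint speeds; "tau": joint torques, N m; "eef_pos": TCP position; "tool_rot": TCP orientation; "ft_force": force on the tool from outside, world axes, zero at the start; "ft_torque": the same for the moment, N m; "grip_width": finger opening in m.
Only numpy, scipy, OpenCV 4.12 (cv2) and the standard library are available. Lean on these libraries where they do the work, as an engineer would, in place of code of your own. Each camera call takes 0.05 s, during which the arm holds its last target.

### The job

With the sample tray still standing on the bench, swing its folding handle up until it stands upright against its stops, then lift the tray by that handle and carry it level to the balance, so that the loose steel ball stays in its pocket. Finish while still holding it: the tray level and still over the middle of the weighing pan, about four centimetres above it, until I have zeroed the balance. Do not touch the balance with anything, and leave the glassware and the other things on the bench where they are.

Things in the scene. Friction and masses are not known exactly. Their poses are not given: they have to be found in the camera images.
- tray: loose square sample tray of bright sheet steel, 116 x 116 mm, rim 28 mm above its underside, 0.45 to 0.7 kg with handle and ball, with a blue pocket plate in it and a folding handle. Origin: centre of the underside; z up, y along the handle's hinge axis, -x towards the side to which the handle is folded. The hinge axis runs along y, 32 mm above the origin. The handle's two flat steel legs are outside the tray's sides, at y = +-64 mm
- tray_handle (a joint): angle of the tray's U-shaped handle (legs 110 mm from hinge to grip bar): 0 is folded down, level, towards the tray's -x side, it starts half folded (0.3 to 0.7), 1.57 is upright against the stop tabs, the bar then right above the tray's centre, 142 mm above the tray's underside. The hinge is stiff (0.06 N m), so the handle stays where it is left. Lifted with the handle not upright, the tray tips
- tray_grip (a point): middle of the handle's grip bar, on its axis: a black sleeve 12 mm in diameter and 96 mm long, parallel to the tray's y axis. Held lightly it turns between the fingers; pushed hard past the stops, the tray slides or tips
- tray_pocket (a point): where the ball's centre is when it lies in the middle of its pocket: on the tray's axis, 14.5 mm above the tray's underside. The pocket is a round hole 26 mm across and 4 mm deep in the blue plate, the middle one of five
- ball_center (a point): centre of the loose polished steel ball, 25 mm in diameter, 64 g, lying in the tray's middle pocket. It climbs out when the tray is tipped far or jerked
- balance: white top-pan balance, fixed, 290 mm deep (x), 195 mm wide (y), housing up to 62 mm high, with a blue-green display and keys at its front (-x); origin: centre of its underside
- pan_top (a point): centre of the upper face of the balance's round steel weighing pan, 150 mm in diameter, 72 mm above the bench and 50 mm from the balance's origin along its +x (away from the keys)
- beaker_tall: bystander: empty glass beaker, 68 mm across, 95 mm high; origin under its centre
- beaker_low: bystander: empty small glass beaker, 52 mm across, 60 mm high; origin under its centre
- wash_bottle: bystander: white wash bottle with a red cap and a spout, 66 mm across, 190 mm high; origin under its centre
- weight: bystander: brass 200 g weight with a knob, 38 mm across, 58 mm high; origin under its centre
- sample_jar: bystander: brown glass jar with a black cap, 54 mm across, 75 mm high; origin under its centre
- tube_orange: bystander: clear probe tube lying on its side, orange caps, 153 mm long, 29 mm thick; origin under its middle
- tube_blue: bystander: clear probe tube lying on its side, blue caps, 153 mm long, 29 mm thick; origin under its middle

How it is judged:
On the way, in this order (a step that is already met when the one before it is completed fails the run):
1. the handle is upright against its stops, the tray still flat on the bench (value of joint tray_handle above 1.42 rad and height (world z) of tray below 0.01 m and angle between tray's own z axis and vertical below 0.1 rad), for 0.2 s.
2. the tray is off the bench, level, held by its handle (height (world z) of tray above 0.04 m and angle between tray's own z axis and vertical below 0.2 rad and contact force between tray and the fingers above 0.5 N and distance between the grasp point and tray_grip below 0.045 m), for 0.2 s.
At the end, for the whole second after the job is handed in: Still gripped at the middle of the bar (within 45 mm), handle upright (1.35 rad or more); tray level within 0.12 rad, still (30 mm/s, 0.3 rad/s), centred within 30 mm on the pan, underside 15 to 70 mm above it, not touching the balance; ball within 8 mm of its pocket's middle (value of joint tray_handle above 1.35 rad and contact force between tray and the fingers above 0.5 N and distance between the grasp point and tray_grip below 0.045 m and distance between ball_center and tray_pocket below 0.008 m and horizontal distance between tray_pocket and pan_top below 0.03 m and z of tray in the frame of pan_top between 0.015 and 0.07 m and angle between tray's own z axis and vertical below 0.12 rad and linear speed of tray below 0.03 m/s and angular speed of tray below 0.3 rad/s and contact force between tray and balance below 0.2 N); the arm keeps its last pose, push and grip.
It fails at once if the ball leaves its pocket (distance between ball_center and tray_pocket above 0.012 m).
It fails at once if the tray is tipped by more than 0.35 rad (angle between tray's own z axis and vertical above 0.35 rad).
It fails at once if the balance is touched (more than 0.5 N) (contact force between balance and anything else above 0.5 N).
It fails at once if another thing on the bench is moved by more than 25 mm (distance of any of beaker_tall, beaker_low, wash_bottle, weight, sample_jar, tube_orange, tube_blue from where it was at the start of the episode above 0.025 m).
It also fails if it takes over 56 s, if anything falls off the work surface, if the arm or the gripper's body presses on something with over 40 N, if the wrist force passes 120 N, or if a joint passes its speed limit or range.

## Working session

There is one attempt and no reset: what is moved stays moved. The work goes in short steps, Python scripts to look and compute and a shell command to move; the robot and the scene stay as the last step left them, time stands still between calls to the robot, and variables do not carry over. Pictures are saved under pics/ and viewed, and the job is handed in when it is done.

```bash
ls; mkdir -p pics
python3 - <<'E'
from workcell import bot
import cv2
o=bot.get_obs()
for k in o: print(k,o[k])
for c in("scene","top"):
    cv2.imwrite(f"pics/{c}0.png",bot.camera(c)[:,:,::-1]); print(c,bot.calibration(c))
    for t in ["tray_grip","tray_pocket","ball_center","pan_top","tray","balance"]:
        r=bot.spot_point(c,t)
        print(t,[(round(d["score"],2),[round(d["point"][0]*640,1),round(d["point"][1]*480,1)]) for d in r[:2]])
E
```

```text
pics
clock 0.0
joint_pos [ 1.25598809e+00  2.41436974e-01  3.71554068e-03  1.33518103e+00
 -5.01513140e-06  1.57079202e+00]
joint_vel [ 4.30039034e-04 -5.09170161e-05 -1.39575432e-03  1.08750248e-03
 -2.81314987e-04  2.01376059e-03]
tau [ 2.46224545e-04 -3.72319937e+01  2.52406883e+01  1.71383901e-02
  8.10894971e-05  1.50944925e-05]
eef_pos [0.15462368 0.47482908 0.23039765]
tool_rot [ 1.56752732e-01  9.87637318e-01 -1.04044021e-03 -1.62598978e-04]
ft_force [ 0.43846789  0.06922696 -0.76089699]
ft_torque [-0.04421031 -0.03002715 -0.03172181]
grip_width 0.08525498764940115
scene {'intrinsics': array([[509.28615007,   0.        , 322.45191891],
       [  0.        , 509.28615007, 232.67754188],
       [  0.        ,   0.        ,   1.        ]]), 'k1': 0.001803276392371287, 'xyz': array([1.13209343, 0.51752154, 1.17548529]), 'attitude': array([ 0.38717994,  0.87452095, -0.26823795, -0.1155561 ])}
tray_grip [(0.86, [437.8, 240.6]), (0.44, [415.2, 279.3])]
tray_pocket [(0.61, [418.9, 280.3])]
ball_center [(0.63, [414.3, 284.3])]
pan_top [(0.73, [263.7, 193.7]), (0.38, [490.2, 320.8])]
tray [(0.95, [418.8, 282.7]), (0.67, [491.0, 318.6])]
balance [(0.73, [282.6, 195.7])]
top {'intrinsics': array([[497.1558225 ,   0.        , 323.68582816],
       [  0.        , 497.1558225 , 245.87509887],
       [  0.        ,   0.        ,   1.        ]]), 'k1': -0.10559867534805817, 'xyz': array([0.32266562, 0.02310385, 1.62208552]), 'attitude': array([-0.70123837,  0.70772778, -0.06266157,  0.05881899])}
tray_grip [(0.53, [245.5, 302.0])]
tray_pocket [(0.8, [248.9, 272.1])]
ball_center [(0.56, [246.4, 274.8])]
pan_top [(0.97, [389.4, 245.5])]
tray [(0.84, [247.3, 276.9]), (0.53, [167.3, 286.0])]
balance [(0.97, [389.7, 264.9])]
```

View pics/scene0.png

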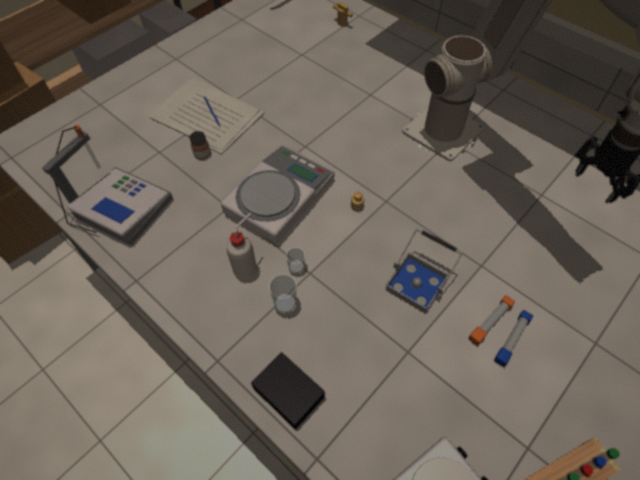

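View pics/top0.png

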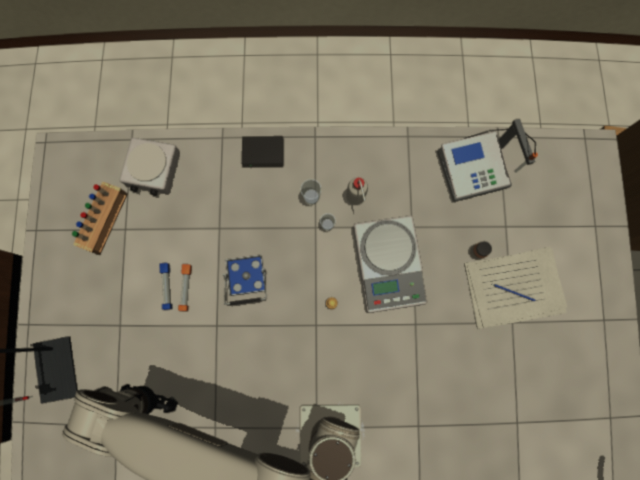

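The scene view shows the tray at about (418,282), with its handle half up towards the robot (bar at about 438,240). In the top view the tray is at (247,276), the pan at (389,246), and the small weight at (331,302), between them on the robot's side.

```bash
cat > h.py <<'E'
import numpy as np, cv2
from scipy.spatial.transform import Rotation as R
from workcell import bot
def ray(c,uv):
    k=bot.calibration(c);K=k["intrinsics"];d=np.array([(uv[0]-K[0,2])/K[0,0],(uv[1]-K[1,2])/K[1,1]]);u=d.copy()
    for _ in range(20): u=d/(1+k["k1"]*(u@u))
    return np.array(k["xyz"]),R.from_quat(k["attitude"]).apply([u[0],u[1],1])
def atz(c,uv,z):
    o,d=ray(c,uv); return o+d*(z-o[2])/d[2]
def tri(a,b):
    A=np.zeros((3,3));v=np.zeros(3);L=[]
    for c,uv in(("scene",a),("top",b)):
        o,d=ray(c,uv);d=d/np.linalg.norm(d);P=np.eye(3)-np.outer(d,d);A+=P;v+=P@o;L.append((o,P))
    x=np.linalg.solve(A,v); return x,[np.linalg.norm(P@(x-o)) for o,P in L]
def proj(c,X):
    k=bot.calibration(c);K=k["intrinsics"];p=R.from_quat(k["attitude"]).inv().apply(np.atleast_2d(X)-k["xyz"]);u=p[:,:2]/p[:,2:]
    u=u*(1+k["k1"]*(u**2).sum(1,keepdims=True)); return u*[K[0,0],K[1,1]]+[K[0,2],K[1,2]]
E
python3 - <<'E'
from h import *
np.set_printoptions(precision=4,suppress=True)
print("grip",tri((437.8,240.6),(245.5,302)))
print("pocket",tri((418.9,280.3),(248.9,272.1)), atz("scene",(418.9,280.3),.0145),atz("top",(248.9,272.1),.0145))
print("ball",tri((414.3,284.3),(246.4,274.8)),atz("top",(246.4,274.8),.0145))
print("pan",tri((263.7,193.7),(389.4,245.5)),atz("scene",(263.7,193.7),.072),atz("top",(389.4,245.5),.072))
print("tray",atz("scene",(418.8,282.7),0),atz("top",(247.3,276.9),0))
for n,uv,z in[("weight",(331,302),.03),("low",(327,224),.03),("tall",(311,193),.05),("wash",(358,188),.15),("jar",(481,250),.05),("orange",(185,287),.015)]: print(n,atz("top",uv,z))
s=cv2.imread("pics/scene0.png")[210:330,360:500];t=cv2.imread("pics/top0.png")[240:320,200:290]
cv2.imwrite("pics/s0c.png",cv2.resize(s,None,fx=5,fy=5,interpolation=3));cv2.imwrite("pics/t0c.png",cv2.resize(t,None,fx=7,fy=7,interpolation=3))
E
```

```text
grip (array([0.4162, 0.2549, 0.0893]), [np.float64(0.0010692161663697554), np.float64(0.0010692161663697847)])
pocket (array([0.5116, 0.2646, 0.0249]), [np.float64(0.009639758038391105), np.float64(0.009639758038391141)]) [0.501  0.2707 0.0145] [0.5173 0.2575 0.0145]
ball (array([0.5106, 0.2668, 0.0008]), [np.float64(0.0009869694898869661), np.float64(0.0009869694898870976)]) [0.5085 0.2656 0.0145]
pan (array([ 0.5943, -0.1983,  0.0634]), [np.float64(0.002443671803683433), np.float64(0.0024436718036833023)]) [ 0.5997 -0.195   0.072 ] [ 0.5913 -0.1952  0.072 ]
tray [0.499  0.2716 0.    ] [0.5033 0.2647 0.    ]
weight [ 0.4172 -0.0085  0.03  ]
low [0.6719 0.0015 0.03  ]
tall [0.7718 0.053  0.05  ]
wash [ 0.758  -0.0934  0.15  ]
jar [ 0.5777 -0.4971  0.05  ]
orange [0.4698 0.4663 0.015 ]
```

View pics/s0c.png

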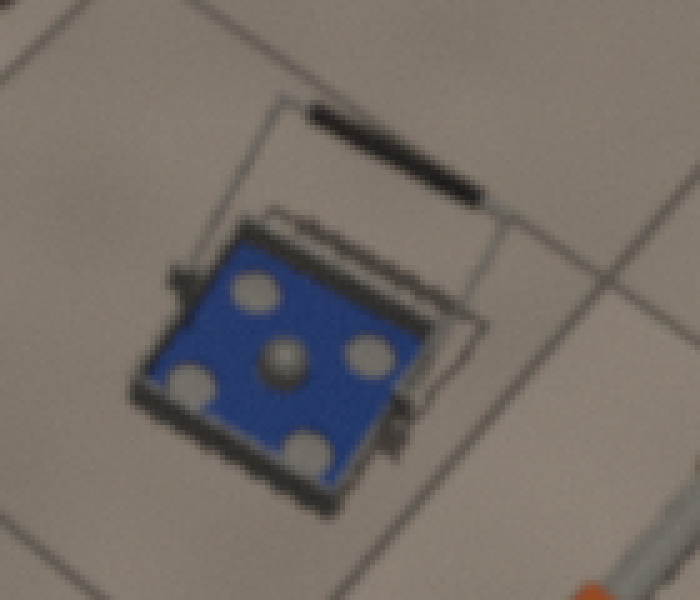

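View pics/t0c.png

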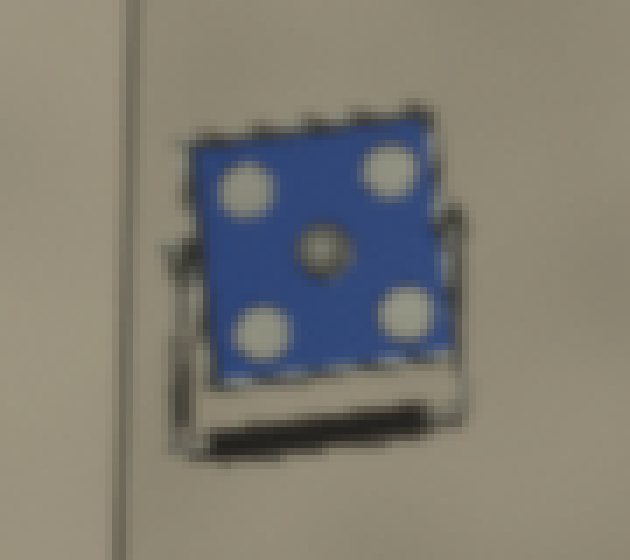

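```bash
cat >> h.py <<'E'
def trayT(p): # x,y,yaw -> fn
    return lambda L: R.from_euler('z',p[2]).apply(np.atleast_2d(L))+[p[0],p[1],p[3] if len(p)>3 else 0]
E
python3 - <<'E'
from h import *
from scipy.optimize import least_squares
np.set_printoptions(precision=4,suppress=True)
S=lambda x,y:((x+.5)/5-.5+360,(y+.5)/5-.5+210)
T=lambda x,y:((x+.5)/7-.5+200,(y+.5)/7-.5+240)
so=np.array([S(285,360),S(315,112),S(483,200),S(256,291),S(371,356),S(190,383),S(306,450)])
to=np.array([T(324,248),T(212,443),T(425,415),T(262,332),T(408,312),T(246,190),T(390,170)])
# holes: scene(256,291)= near-handle -y? decide by matching
def pts(q):
    x,y,yaw,th,a,b=q
    hx=-.110*np.cos(th);hz=.032+.110*np.sin(th)
    c=a
    return trayT((x,y,yaw))([[0,0,.0145],[hx,-.048,hz],[hx,.048,hz],[-c,-c,b],[-c,c,b],[c,-c,b],[c,c,b]])
def res(q):
    P=pts(q)
    ps=proj("scene",P);pt=proj("top",P)
    # scene left end (315) is -y ; top left is +y
    to2=to[[0,2,1,4,3,6,5]]
    return np.r_[(ps-so).ravel(),(pt-to2).ravel()]
f=least_squares(res,[.51,.265,.1,.5,.036,.004],loss='soft_l1')
print(f.x,f.cost);print(res(f.x).reshape(2,-1,2))
print("grip",pts(f.x)[1:3].mean(0))
E
```

```text
[0.508  0.268  0.1213 0.6064 0.034  0.0036] 0.692555152555107
[[[-0.1642 -0.1337]
  [-0.4672 -0.5718]
  [-0.2631  0.1607]
  [ 0.1527 -0.1356]
  [-0.1037 -0.091 ]
  [ 0.2207  0.0723]
  [ 0.0781  0.3463]]

 [[-0.2002 -0.0312]
  [ 0.0719  0.1956]
  [-0.4586  0.1594]
  [-0.3028  0.1323]
  [-0.0307 -0.0806]
  [ 0.0141 -0.0145]
  [ 0.1378 -0.2381]]]
grip [0.4183 0.257  0.0947]
```

```bash
cat >> h.py <<'E'
np.set_printoptions(precision=4,suppress=True)
def go(x,y,z,yaw_toolY=None):
    o=bot.get_obs();r=R.from_quat(o["tool_rot"])
    d=r.inv().apply(np.array([x,y,z])-o["eef_pos"]); ty=r.apply([0,1,0]);a=np.arctan2(ty[1],ty[0])
    t=0 if yaw_toolY is None else (a-yaw_toolY+np.pi/2)%np.pi-np.pi/2
    print("t",o["clock"],"tcp",o["eef_pos"],"yawY",round(a,4),"shift",d,"turn",round(t/np.radians(120),4),"tz",r.apply([0,0,1]),"F",o["ft_force"],"w",o["grip_width"])
E
python3 - <<'E'
from h import *
go(.4183,.257,.18,.1213)
# pan refine
for c in("scene","top"):
    r=bot.masks_of(c,"pan_top")
    print(c,[(d["score"],np.array(d["extent"])*[640,480,640,480]) for d in r[:2]])
    r=bot.masks_of(c,"wash_bottle")
    print(c,[(d["score"],np.array(d["extent"])*[640,480,640,480]) for d in r[:2]])
s=cv2.imread("pics/scene0.png")[130:290,210:350];t=cv2.imread("pics/top0.png")[170:320,310:440]
cv2.imwrite("pics/bal.png",np.hstack([cv2.resize(s,(490,560),interpolation=3)[:450*1][:,:400],cv2.resize(t,(390,450),interpolation=3)]))
E
```

```text
t 0.7 tcp [0.1548 0.4754 0.2313] yawY 1.2561 shift [-0.3182 -0.1261  0.0513] turn 0.5418 tz [-0.  0. -1.] F [ 0.436  -0.1044 -1.2954] w 0.08534515981058678
scene [(0.64, array([221.184, 148.8  , 112.704,  93.6  ]))]
scene [(0.79, array([226.432, 232.176,  29.888,  51.312])), (0.38, array([349.632, 193.776,  14.528,  15.312]))]
top [(0.68, array([351.68 , 211.296,  77.888, 100.704]))]
top [(0.73, array([343.104, 178.32 ,  23.424,  26.88 ])), (0.64, array([224.832, 255.888,  38.272,  51.408]))]
```

View pics/bal.png

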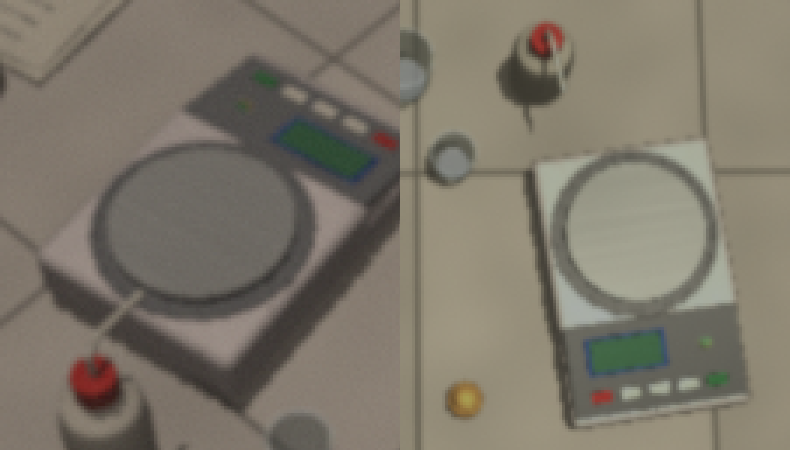

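The crop shows the pan disc's middle at scene (267.6,193) and top (388.7,247.3). The wash bottle's spout tip is at scene (250,213.4) and top (364,200.7).

```bash
python3 - <<'E'
from h import *
print(tri((267.6,193),(388.7,247.3)),atz("scene",(267.6,193),.072),atz("top",(388.7,247.3),.072))
print("spout",tri((250,213.4),(364,200.7)))
E
python3 -m inch '[[-0.05,-0.02,0,0.08,0],[-0.1,-0.04,0,0.16,0],[-0.15,-0.06,0,0.24,0],[-0.2,-0.08,0,0.32,0],[-0.25,-0.1,0.02,0.4,0],[-0.29,-0.115,0.03,0.47,0],[-0.31,-0.123,0.04,0.52,0],[-0.318,-0.126,0.05,0.542,0],[-0.318,-0.126,0.05,0.542,0]]'
python3 - <<'E'
from h import *
go(.4183,.257,.0757,.1213)
E
```

```text
(array([ 0.5869, -0.1939,  0.0641]), [np.float64(7.459953277351659e-06), np.float64(7.459953277207091e-06)]) [ 0.5908 -0.1888  0.072 ] [ 0.5855 -0.1927  0.072 ]
spout (array([ 0.7124, -0.1098,  0.1724]), [np.float64(0.001261536700004022), np.float64(0.0012615367000040046)])
clock: 2.02
eef_pos: [0.4176, 0.2568, 0.1804]
tool_rot: [0.663, 0.749, -0.001, -0.0]
ft_force: [0.2, -0.2, 0.4]
grip_width: 0.0854
t 2.025 tcp [0.4176 0.2568 0.1804] yawY 0.1212 shift [0.0001 0.001  0.1047] turn -0.0001 tz [-0.0019 -0.0008 -1.    ] F [ 0.2155 -0.2359  0.3774] w 0.08536404962378491
```

```bash
python3 -m inch '[[0,0.001,0.03,0,0],[0,0.001,0.06,0,0],[0,0.001,0.085,0,0],[0,0.001,0.105,0,0],[0,0.001,0.105,0,0.3],[0,0.001,0.105,0,0.6],[0,0.001,0.105,0,0.7],[0,0.001,0.105,0,0.7],[0,0.001,0.105,0,0.7]]'
python3 - <<'E'
from h import *
go(.4183,.257,.0757,.1213)
a=bot.camera("scene")[210:330,360:500];b=bot.camera("top")[240:320,200:290]
cv2.imwrite("pics/g1.png",np.hstack([cv2.resize(a,(420,360),interpolation=3),cv2.resize(b,(405,360),interpolation=3)[:,:370]])[:,:,::-1])
E
```

```text
clock: 3.15
eef_pos: [0.4194, 0.2574, 0.0767]
tool_rot: [0.663, 0.748, 0.0, 0.0]
ft_force: [-0.1, 0.1, 0.1]
grip_width: 0.0253
t 3.15 tcp [0.4194 0.2574 0.0767] yawY 0.1208 shift [-0.0002 -0.0012  0.001 ] turn -0.0002 tz [ 0.0007  0.0004 -1.    ] F [-0.121   0.1396  0.1086] w 0.02534318842171941
```

View pics/g1.png

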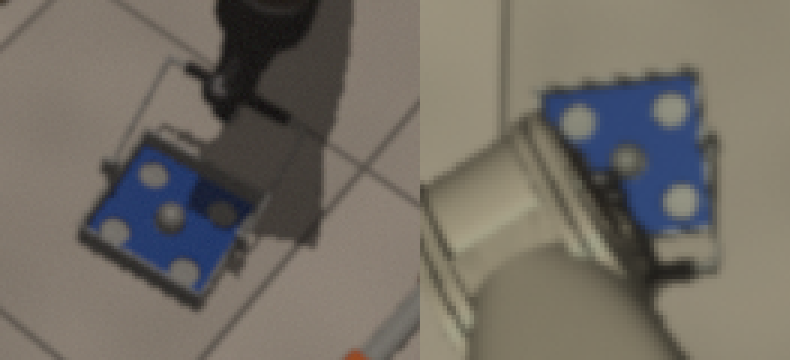

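The bar shows between the fingers, near scene crop (225,90). Next I swing it along its arc, with the rear finger pushing.

```bash
python3 -m inch '[[0,0.006,-0.004,0,0.7],[0,0.012,-0.008,0,0.7],[0,0.018,-0.014,0,0.7],[0,0.024,-0.02,0,0.7],[0,0.030,-0.025,0,0.7],[0,0.037,-0.03,0,0.7],[0,0.044,-0.034,0,0.7],[0,0.051,-0.038,0,0.7],[0,0.059,-0.041,0,0.7],[0,0.067,-0.043,0,0.7]]'
python3 - <<'E'
from h import *
go(.508,.268,.123,.1213)
a=bot.camera("scene")[180:330,350:500]
cv2.imwrite("pics/g2.png",cv2.resize(a,(600,600),interpolation=3)[:,:,::-1])
E
```

```text
clock: 4.5
eef_pos: [0.4865, 0.2654, 0.1195]
tool_rot: [0.663, 0.748, 0.0, 0.0]
ft_force: [-1.1, 0.3, -0.2]
grip_width: 0.0253
t 4.5 tcp [0.4865 0.2654 0.1195] yawY 0.1207 shift [-0.      0.0216 -0.0035] turn -0.0003 tz [ 0.0005  0.     -1.    ] F [-1.0897  0.26   -0.1821] w 0.025339980587734054
```

View pics/g2.png

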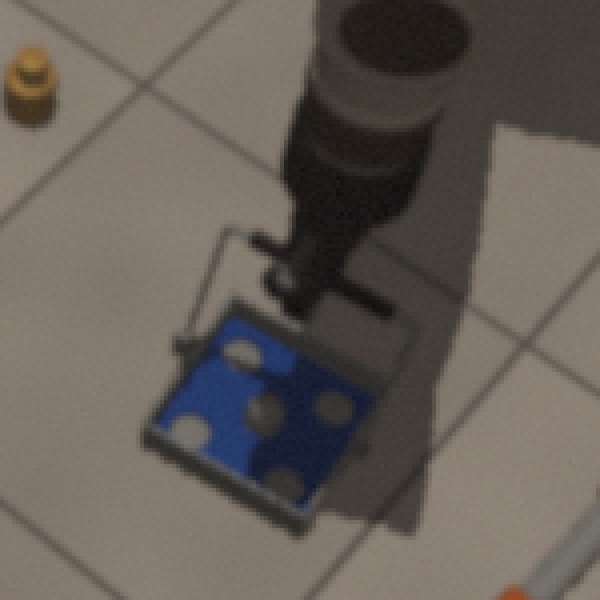

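The handle follows, with about 1 N on the wrist and the tray still flat. I continue to the stops.

```bash
python3 -m inch '[[0,0.005,-0.001,0,0.7],[0,0.010,-0.002,0,0.7],[0,0.015,-0.003,0,0.7],[0,0.019,-0.0035,0,0.7],[0,0.022,-0.0035,0,0.7],[0,0.024,-0.0035,0,0.7],[0,0.026,-0.0035,0,0.7],[0,0.027,-0.0035,0,0.7],[0,0.027,-0.0035,0,0.7]]'
python3 - <<'E'
from h import *
go(.508,.268,.123,.1213)
a=bot.camera("scene")[180:330,350:500]
cv2.imwrite("pics/g3.png",cv2.resize(a,(600,600),interpolation=3)[:,:,::-1])
E
```

```text
clock: 5.68
eef_pos: [0.5126, 0.2686, 0.1228]
tool_rot: [0.663, 0.748, 0.0, 0.0]
ft_force: [-0.6, 0.1, 0.6]
grip_width: 0.0259
t 5.675 tcp [0.5126 0.2686 0.1228] yawY 0.1208 shift [-0.     -0.0047 -0.0002] turn -0.0002 tz [ 0.0002 -0.     -1.    ] F [-0.5739  0.1062  0.6423] w 0.025883142179658612
```

View pics/g3.png

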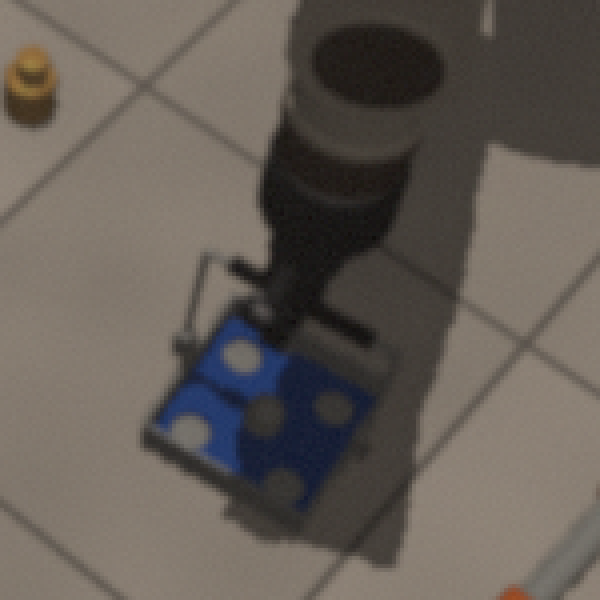

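```bash
python3 -m inch '[[0,0.001,0,0,0.7],[0,0.002,0,0,0.7],[0,0.002,0,0,0.7]]'; python3 -m inch '[[0,0.001,0,0,0.7],[0,0.002,0,0,0.7],[0,0.002,0,0,0.7]]'
python3 - <<'E'
from h import *
p=(.508,.268,.1213)
for th in(1.35,1.45,1.57):
    print(th,proj("scene",trayT(p)([[-.11*np.cos(th),s*.048,.032+.11*np.sin(th)] for s in(-1,1)])).ravel())
a=bot.camera("scene")[180:330,350:500]
cv2.imwrite("pics/g4.png",cv2.resize(a,(600,600),interpolation=3)[:,:,::-1])
go(.508,.268,.123,.1213)
E
```

```text
clock: 6.1
eef_pos: [0.5146, 0.2689, 0.1228]
tool_rot: [0.663, 0.749, 0.0, 0.0]
ft_force: [-0.1, -1.2, 0.3]
grip_width: 0.0258
clock: 6.48
eef_pos: [0.5166, 0.2691, 0.1228]
tool_rot: [0.663, 0.748, 0.0, 0.0]
ft_force: [-0.1, -0.1, 0.1]
grip_width: 0.026
1.35 [411.6244 239.6087 447.0339 259.1749]
1.45 [409.4898 242.2546 445.0338 261.9957]
1.57 [406.7847 245.8366 442.4548 265.782 ]
t 6.525 tcp [0.5166 0.2691 0.1228] yawY 0.1208 shift [-0.0001 -0.0087 -0.0002] turn -0.0002 tz [ 0.0002 -0.     -1.    ] F [ 0.2276 -0.0827  0.0764] w 0.025668540969847494
```

View pics/g4.png

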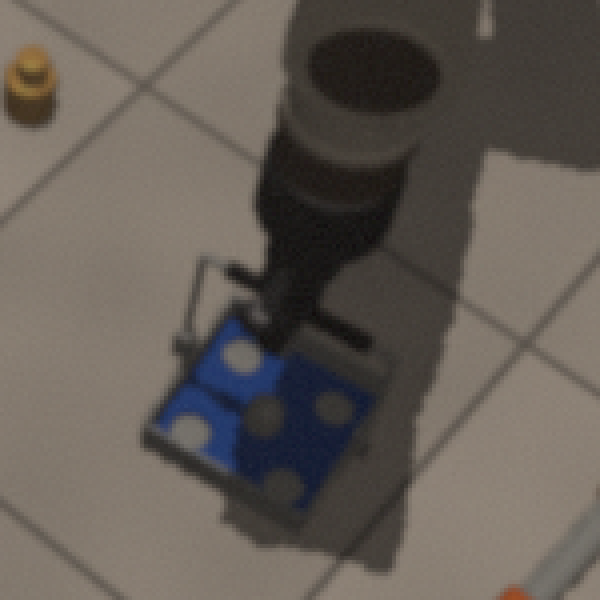

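The bar ends at about (407.5,247.5) and (442.5,265.7) match the prediction for upright. One more small push should show whether the stop is felt.

```bash
python3 -m inch '[[0,0.001,0,0,0.7],[0,0.002,0,0,0.7],[0,0.002,0,0,0.7]]'; python3 -m inch '[[0,0.001,0,0,0.7],[0,0.001,0,0,0.7],[0,0.001,0,0,0.7]]'
```

```text
clock: 6.9
eef_pos: [0.5184, 0.2693, 0.1228]
tool_rot: [0.663, 0.749, -0.0, -0.0]
ft_force: [-0.4, -0.6, 0.9]
grip_width: 0.0253
clock: 7.28
eef_pos: [0.5191, 0.2694, 0.1228]
tool_rot: [0.663, 0.749, -0.0, -0.0]
ft_force: [-2.8, -0.3, 2.7]
grip_width: 0.0259
```

The stop is felt at 2.8 N. I centre the fingers on the bar and close.

```bash
python3 -m inch '[[0,-0.003,0,0,0.7],[0,-0.0065,0,0,0.7],[0,-0.0065,0,0,0.75],[0,-0.0065,0,0,0.8],[0,-0.0065,0,0,0.9],[0,-0.0065,0,0,1],[0,-0.0065,0,0,1],[0,-0.0065,0,0,1],[0,-0.0065,0,0,1]]'
python3 - <<'E'
from h import *
go(.588,-.191,.115+.0,.1213)
a=bot.camera("scene")[180:330,350:500]
cv2.imwrite("pics/g5.png",cv2.resize(a,(600,600),interpolation=3)[:,:,::-1])
E
```

```text
clock: 8.4
eef_pos: [0.5127, 0.2687, 0.1229]
tool_rot: [0.663, 0.749, -0.0, -0.0]
ft_force: [-3.9, 0.7, 3.7]
grip_width: 0.0099
t 8.4 tcp [0.5127 0.2687 0.1229] yawY 0.1209 shift [-0.4654  0.0193  0.0079] turn -0.0002 tz [-0.0004  0.     -1.    ] F [-3.8535  0.7032  3.7287] w 0.009942682256024465
```

View pics/g5.png

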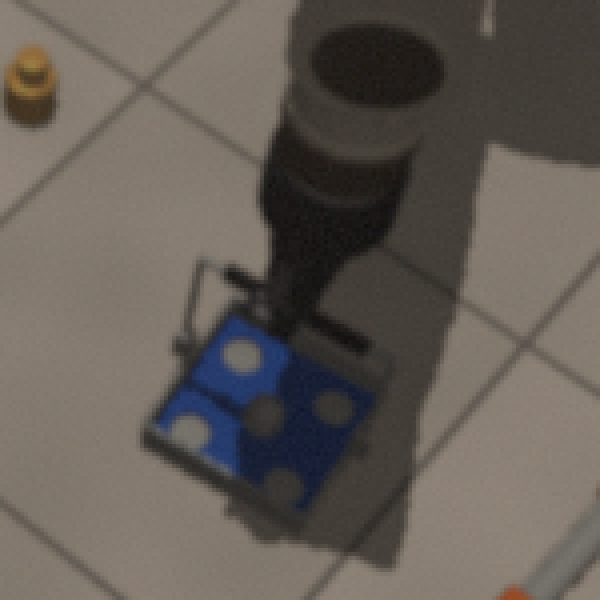

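Gripped at the middle of the bar. I start the lift slowly.

```bash
python3 -m inch '[[0,0,-0.002,0,1],[0,0,-0.005,0,1],[0,0,-0.009,0,1],[0,0,-0.014,0,1],[0,0,-0.019,0,1],[0,0,-0.023,0,1],[0,0,-0.025,0,1],[0,0,-0.026,0,1],[0,0,-0.026,0,1]]'
python3 - <<'E'
from h import *
go(.588,-.191,.235,.1213)
a=bot.camera("scene")[160:310,350:500]
cv2.imwrite("pics/g6.png",cv2.resize(a,(600,600),interpolation=3)[:,:,::-1])
E
```

```text
clock: 9.57
eef_pos: [0.5129, 0.2686, 0.1488]
tool_rot: [0.663, 0.749, -0.0, -0.0]
ft_force: [0.5, 0.7, -4.5]
grip_width: 0.0101
t 9.575 tcp [0.5129 0.2686 0.1488] yawY 0.1208 shift [-0.4653  0.0191 -0.0862] turn -0.0002 tz [-0.0001 -0.     -1.    ] F [ 0.5098  0.659  -4.5393] w 0.010100364684738149
```

View pics/g6.png

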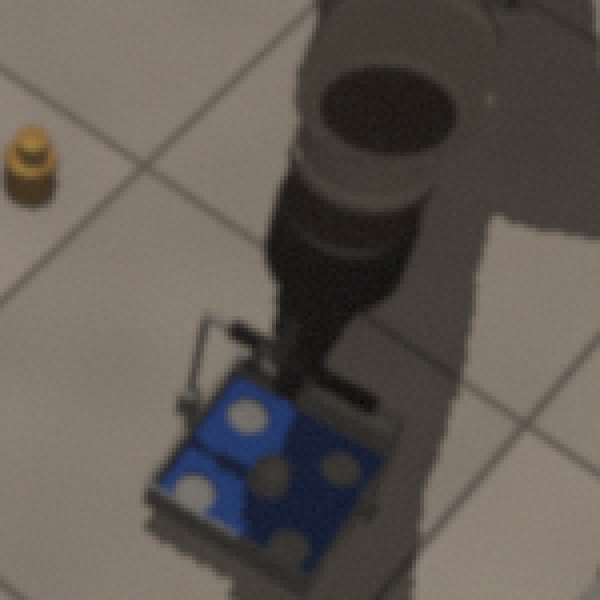

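The tray is off the bench and level, with the ball still in the middle pocket near (270,475) in the crop. I lift on.

```bash
python3 -m inch '[[0,0,-0.004,0,1],[0,0,-0.012,0,1],[0,0,-0.024,0,1],[0,0,-0.038,0,1],[0,0,-0.054,0,1],[0,0,-0.07,0,1],[0,0,-0.085,0,1],[0,0,-0.095,0,1],[0,0,-0.1,0,1],[0,0,-0.1,0,1]]'
python3 - <<'E'
from h import *
go(.588,-.191,.249,.1213)
E
```

```text
clock: 10.88
eef_pos: [0.5131, 0.2687, 0.2489]
tool_rot: [0.663, 0.749, 0.0, 0.0]
ft_force: [1.3, 0.5, -4.6]
grip_width: 0.01
t 10.875 tcp [0.5131 0.2687 0.2489] yawY 0.1208 shift [-0.4654  0.019  -0.0001] turn -0.0002 tz [ 0.0002  0.0001 -1.    ] F [ 1.2621  0.4701 -4.6305] w 0.009991824386511083
```

```bash
python3 -m inch '[[-0.003,0,0,0,1],[-0.01,0,0,0,1],[-0.021,0.001,0,0,1],[-0.036,0.0015,0,0,1],[-0.054,0.002,0,0,1],[-0.074,0.003,0,0,1],[-0.094,0.004,0,0,1],[-0.114,0.005,0,0,1],[-0.134,0.0055,0,0,1],[-0.154,0.006,0,0,1]]'
python3 -m inch '[[-0.02,0.001,0,0,1],[-0.04,0.0015,0,0,1],[-0.059,0.0025,0,0,1],[-0.077,0.003,0,0,1],[-0.093,0.004,0,0,1],[-0.107,0.004,0,0,1],[-0.118,0.005,0,0,1],[-0.125,0.005,0,0,1],[-0.128,0.005,0,0,1],[-0.128,0.005,0,0,1]]'
python3 - <<'E'
from h import *
go(.588,-.191,.249,.1213)
a=bot.camera("scene")[80:380,180:560]
cv2.imwrite("pics/g7.png",cv2.resize(a,(760,600),interpolation=3)[:,:,::-1])
E
```

```text
clock: 12.12
eef_pos: [0.5377, 0.1151, 0.2488]
tool_rot: [0.663, 0.748, 0.0, 0.0]
ft_force: [-0.7, -0.6, -4.9]
grip_width: 0.01
clock: 13.38
eef_pos: [0.5579, -0.0098, 0.2488]
tool_rot: [0.663, 0.749, 0.0, -0.0]
ft_force: [0.8, -0.1, -4.4]
grip_width: 0.01
t 13.375 tcp [ 0.5579 -0.0098  0.2488] yawY 0.121 shift [-0.1835  0.008  -0.0002] turn -0.0002 tz [-0.0001  0.0002 -1.    ] F [ 0.7682 -0.1459 -4.3734] w 0.009957692869528436
```

View pics/g7.png

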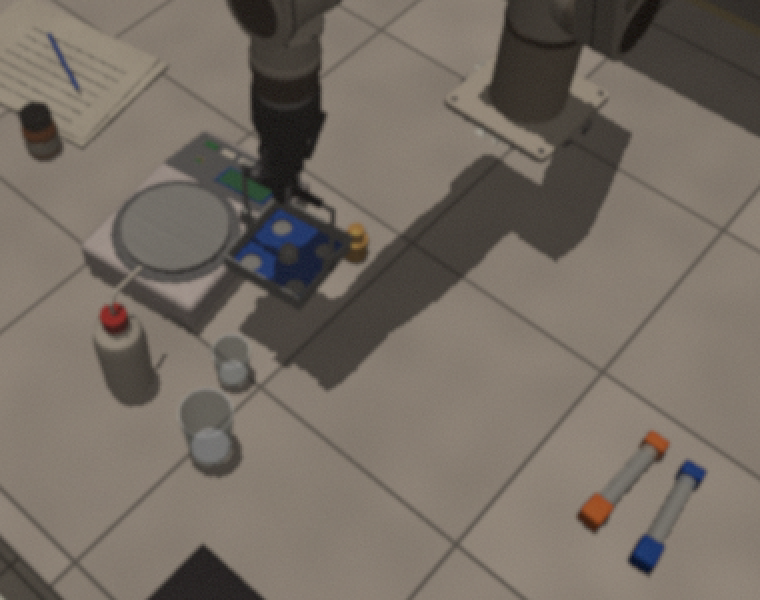

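The tray hangs level at crop (287,255) with the ball in place, and the glassware hasn't moved. On to the pan.

```bash
python3 -m inch '[[-0.003,0,0,0,1],[-0.01,0,0,0,1],[-0.021,0.001,0,0,1],[-0.035,0.0015,0,0,1],[-0.051,0.002,0,0,1],[-0.067,0.003,0,0,1],[-0.083,0.004,0,0,1],[-0.099,0.004,0,0,1],[-0.115,0.005,0,0,1],[-0.13,0.006,0,0,1]]'
python3 -m inch '[[-0.014,0.0005,0,0,1],[-0.026,0.001,0,0,1],[-0.036,0.0015,0,0,1],[-0.044,0.002,0,0,1],[-0.05,0.002,0.001,0,1],[-0.053,0.002,0.004,0,1],[-0.0535,0.002,0.007,0,1],[-0.0535,0.002,0.01,0,1],[-0.0535,0.002,0.012,0,1],[-0.0535,0.002,0.012,0,1]]'
python3 - <<'E'
from h import *
go(.588,-.191,.235,.1213)
a=bot.camera("scene")[100:290,180:380]
b=bot.camera("top")[190:320,310:470]
cv2.imwrite("pics/s8.png",cv2.resize(a,None,fx=3,fy=3,interpolation=3)[:,:,::-1])
cv2.imwrite("pics/t8.png",cv2.resize(b,None,fx=4,fy=4,interpolation=3)[:,:,::-1])
for c in("scene","top"):
  for t in("ball_center","tray_pocket","pan_top"):
    print(c,t,[(round(d["score"],2),np.array(d["point"])*[640,480]) for d in bot.spot_point(c,t)[:2]])
E
```

```text
clock: 14.68
eef_pos: [0.5797, -0.1394, 0.2487]
tool_rot: [0.663, 0.748, -0.0, 0.0]
ft_force: [-0.6, -0.9, -3.8]
grip_width: 0.01
clock: 15.92
eef_pos: [0.5878, -0.1909, 0.2366]
tool_rot: [0.663, 0.749, -0.0, -0.0]
ft_force: [-0.4, -0.2, -4.9]
grip_width: 0.0101
t 15.925 tcp [ 0.5878 -0.1909  0.2366] yawY 0.1211 shift [-0.0001  0.0002  0.0016] turn -0.0001 tz [-0.0005  0.0002 -1.    ] F [-0.3589 -0.1545 -4.8853] w 0.010070364050389068
scene ball_center [(0.58, array([267.328, 175.296]))]
scene tray_pocket [(0.93, array([267.328, 178.8  ]))]
scene pan_top [(0.81, array([264.32, 195.12]))]
top ball_center []
top tray_pocket [(0.66, array([388.416, 244.32 ])), (0.59, array([334.272, 302.112]))]
top pan_top []
```

View pics/s8.png

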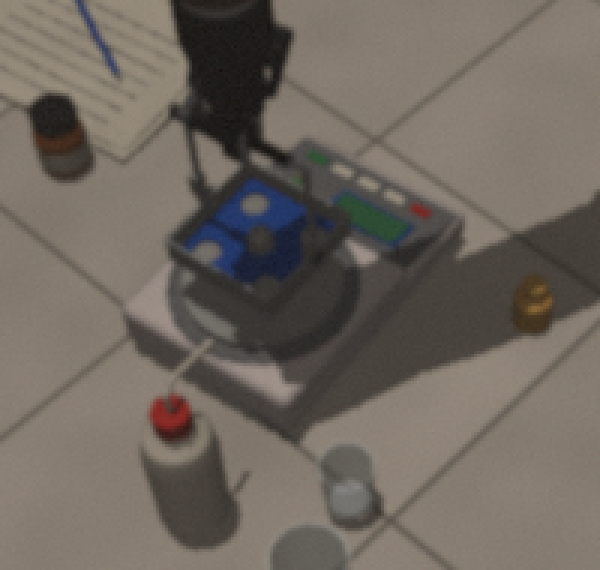

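View pics/t8.png

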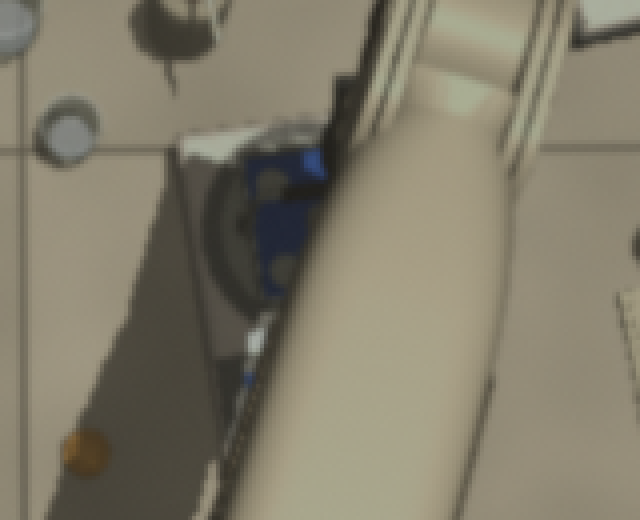

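The scene crop shows the tray over the pan with the ball in the middle pocket at about (261,240). In the top view the arm hides the middle. I check position and level numerically with the visible holes.

Run:
```python
from h import *
print("ball xy @z",atz("scene",(267,179.7),.128), "pan",atz("scene",(267.6,193),.072))
p=(.588,-.191,.1211,.1136);c=.034
P=trayT(p)([[0,0,.0145],[-c,-c,.0036],[-c,c,.0036],[c,-c,.0036],[c,c,.0036],[0,-.048,.142],[0,.048,.142],[-.058,-.058,.028],[.058,-.058,.028],[.058,.058,.028]])
print((proj("scene",P)-[180,100])*3+1)
```

```text
ball xy @z [ 0.5878 -0.1866  0.128 ] pan [ 0.5908 -0.1888  0.072 ]
[[258.3139 237.6141]
 [253.9336 205.3844]
 [312.7498 238.3878]
 [205.9252 252.6004]
 [265.2952 287.1419]
 [198.3443 112.9278]
 [289.0063 162.251 ]
 [247.3894 159.8492]
 [163.817  240.009 ]
 [266.8968 300.3272]]
```

```bash
python3 -m inch '[[0,0,0,0,1],[0,0,0,0,1],[0,0,0,0,1],[0,0,0,0,1]]'
python3 - <<'E'
from h import *
a=bot.camera("scene")[100:290,180:380]; o=cv2.imread("pics/s8.png")
n=cv2.resize(a,None,fx=3,fy=3,interpolation=3)[:,:,::-1]
print("mean diff tray area",np.abs(n.astype(int)-o)[150:330,150:370].mean())
go(.588,-.191,.2350); bot.job_done()
E
```

```text
clock: 16.82
eef_pos: [0.5879, -0.1912, 0.2368]
tool_rot: [0.663, 0.749, -0.0, -0.0]
ft_force: [-0.1, -0.4, -5.4]
grip_width: 0.0098
mean diff tray area 1.822449494949495
t 16.875 tcp [ 0.588  -0.1912  0.2368] yawY 0.1208 shift [0.0002 0.0001 0.0018] turn 0.0 tz [ 0.0001 -0.     -1.    ] F [-0.1378 -0.2192 -4.2924] w 0.009989034068035819
the job is handed in; nothing more can be done
```

The tray is being held level and still over the weighing pan by its upright handle, and I handed the job in at 16.9 s of the 56 s allowed.

**What I did:** I swung the handle up with the fingers loosely around the bar until the stop was felt, at about 3 N on the wrist. The camera image agreed with upright. I then gripped the bar at its middle, lifted slowly and carried the tray level to the balance.

**Last checks:**
- **Position:** the tray's underside is about 42 mm above the pan, worked out from the arm pose. It is centred to within roughly 5 mm.
- **Level and still:** the pocket holes and tray corners appear where a level tray should show them, to within about 3 pixels. Two pictures about 1 s apart differ only slightly in the tray area.
- **Ball:** it shows in the middle pocket.
- **Grip:** the fingers are closed on the bar with a 10 mm opening, and the weight on the wrist is about 4 to 5 N.
- **Other things:** everything visible near the balance, and the tubes while they were in view during the carry, looked unmoved. The path stayed clear of the balance and the wash bottle's spout.

**Limits and disagreements:**
- In the final top view the arm hides the middle of the pan, so the ball and centring checks rest on the scene camera and the arm pose.
- The two cameras' estimates of the pan's centre differ by about 7 mm, and the network's pan point lies a few pixels from the one I measured. I used a middle value, well inside the 30 mm tolerance.

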